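Turn the spice carousel by a spoke

TASK

Turn the spice carousel so that the red-capped jar stands right at the red arrow on its stand, by gently pushing with one fingertip on the spokes of the steel cross above the jars. Push only, from the side: do not pinch the spokes, do not touch or lift the jars, and leave everything else on the worktop where it is. Finish with the carousel at rest and the robot clear of it.

Things in the scene. Friction and masses are not known exactly. Their poses are not given: they have to be found in the camera images.
- stand: Fixed low black round foot of the spice carousel, 168 mm diameter, 10 mm high. Origin: centre of its underside, on the carousel's upright axis. A white tongue (34 mm wide, 6 mm high) sticks out along the stand's own -x to 126 mm from the axis, with a red arrow that points at the axis. Place and direction vary. A wall cabinet hangs 0.46 m over the worktop behind x = 0.6: keep wrists out of it.
- arrow_place (a point): Point on the fixed stand just inside the red arrow: 62 mm from the axis along the stand's -x, at the height of the jars' undersides (z = 0.020). The red-capped jar's centre must end over it. It does not turn.
- turntable: Turning part of the carousel: turns without limit either way about the stand's axis, friction about 0.09 N m (1 N at a spoke), stays where left. Origin on the axis at z = 0.012, z up. Wooden disc, 196 mm diameter, top at z = 0.020, four steel wire rings (up to z = 0.029, 53 mm inside) centred 62 mm from the axis along its own +x, +y, -x, -y, a jar in each; 18 mm steel column in the middle.
- cross (a point): Centre of the steel cross on top of the column, turning with the turntable (same axes), at z = 0.170: four level round spokes, 10 mm thick, in its own directions 45, 135, 225 and 315 degrees (midway between jars), from the black hub (radius 17 mm) to 16 mm balls 104 mm out. A fingertip beside a spoke, 70 to 95 mm from the axis, its end at z = 0.145 to 0.160, is clear above all jars.
- pepper_jar: RED-CAPPED glass jar, 45 mm diameter, 108 mm high (top at z = 0.128): the one to bring to the arrow. Loose, upright in one of the four rings (3 to 4 mm play); which ring varies. Origin: centre of its underside, at z = 0.020.
- spice_top_2: small jar with a white cap and sand-coloured contents, 48 mm diameter, 62 mm high. Loose, upright in one of the four rings (3 to 4 mm play); which ring varies. Origin: centre of its underside, at z = 0.020.
- salt_shaker: clear glass salt shaker with a grey domed top, 44 mm diameter, 90 mm high. Loose, upright in one of the four rings (3 to 4 mm play); which ring varies. Origin: centre of its underside, at z = 0.020.
- spice_top_3: small jar with a white cap and red-brown contents, 44 mm diameter, 78 mm high. Loose, upright in one of the four rings (3 to 4 mm play); which ring varies. Origin: centre of its underside, at z = 0.020.
- mug: Bystander, loose on the worktop: white spotted mug, 82 x 114 x 91 mm high. Origin: its underside. To be left alone.
- lemon: Bystander, loose on the worktop: lemon, 78 x 55 x 56 mm. Origin: its underside. To be left alone.
- coffee_jar: Bystander, loose on the worktop: glass coffee jar, 64 mm diameter, 100 mm high. Origin: its underside. To be left alone.
- tin: Bystander, loose on the worktop: food tin, 75 mm diameter, 58 mm high. Origin: its underside. To be left alone.
- salt_box: Bystander, loose on the worktop: upright salt carton, 50 x 65 x 134 mm high. Origin: its underside. To be left alone.
- tape_roll: Bystander, loose on the worktop: roll of brown tape lying flat, 96 mm diameter, 48 mm high. Origin: its underside. To be left alone.

How it is judged:
By the outcome, as a careful person would: the job done as asked, in the order asked, and still so for the second after the job is handed in, with the robot touching nothing.
It also fails if it takes over 64 s, if anything falls off the work surface, if the arm or the gripper's body presses on something with over 40 N, if the wrist force passes 120 N, or if a joint passes its speed limit or range.

ROBOT

A 6-joint arm with a two-finger parallel gripper is mounted at the origin on a cart in front of the work surface, level with it; the furniture and walls round the work are solid. World frame = base frame: x ahead of the robot, y to its left, z up, the work surface at z = 0. Lengths are in m, angles in rad, forces in N, time in s.
With the tool pointing down it reaches from about 0.35 to 0.975 m from the base axis. Payload 4.9 kg.
Tool frame: the origin (TCP) lies at the very end of the fingers, on their centre line; the grasp point (between the pads) lies 19 mm behind it; z points along the fingers, y is the line along which they close (so a half turn about z gives the same grasp; the last joint's range is limited). The gripper opens to 85 mm and grips with 20 to 120 N. Pads are 22 mm wide; open, the fingers measure 114 mm over their backs; the gripper's body (76 mm by 85 mm) begins 54 mm behind the grasp point. The pads swing forward as they close: fully open they stand 13 mm farther back than shut.
Start: joints at [1.208, 0.053, 1.613, -0, 1.476, -0.119], TCP at [0.151, 0.607, 0.231] pointing down, gripper open.
Joint ranges: [-3.01, 3.01], [-1.01, 2.22], [0.06, 2.58], [-1.02, 4.17], [0.09, 2.62], [-3.14, 3.14]. Speed limits (rad/s): [2.57, 2.57, 3.14, 3.14, 3.14, 3.14].

INTERFACE

Orientations are given as a rotation vector (axis times angle).
In Python, from station import ctrl, imaging gives the robot as it stands.
- The arm moves only by the tool play_rows, never from a script. Its argument "series" is a list of rows, each a list of 3 entries, a list of its own where there are three numbers: the opening, from 0 (shut) to 1 (fully open), then the shift along the tool's x, y, z each as a share of 0.05 m, from -1 to 1, then the turn, a rotation vector about the tool's x, y, z each as a share of 8 degrees, from -1 to 1. In form: [[grip, [dx, dy, dz], [ax, ay, az]], ...]. A call has 1 to 8 rows; each row shifts and turns the commanded pose from where the row before left it, along the tool's axes as they then stand; what a row does not reach is not made up. A row lasts 1/8 s, in which the tool goes at most 62.5 mm and 10.7 degrees, less where a joint would pass 70% of its speed; a pose out of reach is approached as far as the arm can. A call with a number of a shift or a turn outside -1 to 1 is refused whole. A call with a gripper value outside its range is refused whole. The fingers move at their own pace and stop on an object; "force" is the grip in N (left out, the last holds). Time passes only in rows, so rows that do not move let the fingers close. It gives the time, the measured TCP pose, the force, the opening and the grip force at its end, in the units of the state.
- ctrl.get_obs(): the state, without advancing time (a new reading comes with each control period).
- imaging.get_image(name): name is "scene" or "top" or "wrist"; returns a dict with "color" (384x512x3 uint8, blue, green, red), "fx", "fy", "cx", "cy" (pixels), "extrinsics" (4x4, takes a point from world to camera coordinates); the wrist camera has in their place "hand_eye" (4x4, takes a point from camera to tool coordinates, whose origin is the TCP and whose axes are the flange's). Camera axes: x right, y down, z forward; pixel columns grow to the right and rows downward; lengths in m; the calibration is good to about 2 mm. A picture is of the moment at which its call begins: read the wrist's pose just before it. There is no depth.
- ctrl.finish_job(): hands the job in; it is judged then, once.
The state is a dict: "t": time; "q": joint angles; "dq": joint speeds; "effort": joint torques, N m; "tool_pos": TCP position; "tool_rot": TCP orientation; "contact_force": force on the tool from outside, world axes, zero at the start; "wrist_torque": the same for the moment, N m; "opening": finger opening in m; "grip_force": force on a finger pad.
Only numpy, scipy, OpenCV 4.12 (cv2) and the standard library are available. Lean on these libraries where they do the work, as an engineer would, in place of code of your own. Each camera call takes 0.05 s, during which the arm holds its last target. There are 200 camera calls.

## Working session

There is one attempt and no reset: what is moved stays moved. The work goes in short steps, Python scripts to look and compute and a tool call to move; the robot and the scene stay as the last step left them, time stands still between calls to the robot, and variables do not carry over. Pictures are saved under pics/ and viewed, at most 10 in all, crops included, and the job is handed in when it is done.

Besides the shell and the picture viewer there is one more tool, called after "Call:" as name([rows], argument=value, ...), one row to a line, values as JSON. play_rows: Moves the arm, as the interface text tells. Shift numbers are shares of 0.05 m and turn numbers shares of 8 degrees, none past 1 either way. Its arguments: {"type":"object","properties":{"series":{"type":"array"},"force":{"type":"number"}},"required":["series"]}

```bash
mkdir -p pics
python3 - <<'E'
from station import ctrl, imaging
import cv2, numpy as np
o=ctrl.get_obs(); print(o['tool_pos'],o['tool_rot'],o['t'])
a=[]
for n in("scene","top"):
    d=imaging.get_image(n); cv2.imwrite(f'pics/{n}0.png',d['color'])
    np.savez(f'{n}.npz',**d); print(n,d['fx'],d['cx'],d['cy'],np.round(d['extrinsics'],3).tolist())
E
```

```text
[0.15064197 0.60592671 0.23001341] [-0.38196396 -3.11776702  0.0032067 ] 0.0
scene 374.61648167844845 256.0878813603685 192.03585379362679 [[0.627, -0.779, 0.016, -0.478], [-0.62, -0.512, -0.595, 0.348], [0.471, 0.363, -0.804, 0.897], [0.0, 0.0, 0.0, 1.0]]
top 382.13978881873 259.02666737593216 201.17725933561368 [[0.008, -1.0, 0.011, -0.149], [-0.997, -0.009, -0.079, 0.547], [0.08, -0.01, -0.997, 1.054], [0.0, 0.0, 0.0, 1.0]]
```

View pics/top0.png

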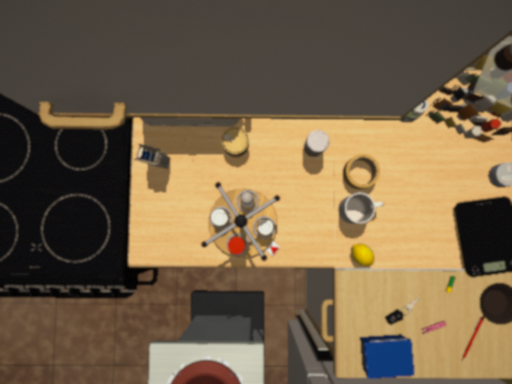

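View pics/scene0.png

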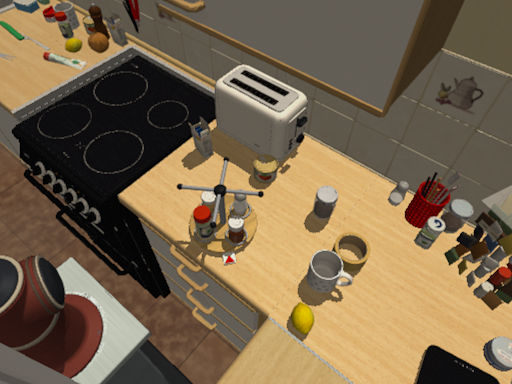

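The top view shows the hub near (241,221), the red cap at (236,244), the arrow at (272,249) and the spoke balls at (219,185), (279,198), (206,244) and (264,257). The mug and lemon sit well off to the right.

```bash
cat > h.py <<'E'
import numpy as np, cv2
def ray(d,p,z):
    E=d['extrinsics'];R=E[:3,:3];c=-R.T@E[:3,3]
    v=R.T@np.array([(p[0]-d['cx'])/d['fx'],(p[1]-d['cy'])/d['fy'],1]); return c+v*(z-c[2])/v[2]
def proj(d,P):
    q=d['extrinsics']@np.append(P,1); return [d['fx']*q[0]/q[2]+d['cx'],d['fy']*q[1]/q[2]+d['cy']]
def blobs(img,m,box,mn=4):
    x0,y0,x1,y1=box; k=np.zeros(m.shape,np.uint8); k[y0:y1,x0:x1]=m[y0:y1,x0:x1]
    n,_,s,c=cv2.connectedComponentsWithStats(k.astype(np.uint8)); return [(s[i,4],c[i]) for i in range(1,n) if s[i,4]>=mn]
def red(img):
    b,g,r=[img[...,i].astype(int) for i in range(3)]; return (r>110)&(g<r*.45)&(b<r*.45)
def dark(img): return img.max(2)<45
E
python3 - <<'E'
import numpy as np,cv2
from h import *
for n,box in(("top",(195,175,295,265)),("scene",(170,150,275,275))):
    d=dict(np.load(n+'.npz'));im=d['color']
    for a,c in blobs(im,red(im),box): print(n,'red',a,c.round(1),'z.128',ray(d,c,.128).round(3),'z.006',ray(d,c,.006).round(3))
    for a,c in blobs(im,dark(im),box,15): print(n,'dark',a,c.round(1),'z.175',ray(d,c,.175).round(3))
d=dict(np.load('top.npz'))
for p in((219,185),(279,198),(206,244),(264,257),(241,221)): print(p,ray(d,p,.17).round(3))
im=d['color'][165:275,185:305]; cv2.imwrite('pics/topc.png',cv2.resize(im,None,fx=5,fy=5,interpolation=cv2.INTER_CUBIC))
E
```

```text
top red 241 [236.2 245.2] z.128 [ 0.428 -0.087  0.128] z.006 [ 0.424 -0.081  0.006]
top red 18 [273.7 249.2] z.128 [ 0.419 -0.181  0.128] z.006 [ 0.414 -0.187  0.006]
top dark 77 [240.6 221.2] z.175 [ 0.488 -0.099  0.175]
scene red 191 [201.6 212.2] z.128 [ 0.427 -0.087  0.128] z.006 [ 0.477 -0.022  0.006]
scene red 33 [229.3 259.5] z.128 [ 0.371 -0.23   0.128] z.006 [ 0.413 -0.187  0.006]
scene dark 100 [219.7 190. ] z.175 [ 0.485 -0.101  0.175]
scene dark 17 [260.2 193.8] z.175 [ 0.541 -0.188  0.175]
scene dark 28 [212.5 224.9] z.175 [ 0.398 -0.157  0.175]
scene dark 25 [206.1 234.7] z.175 [ 0.369 -0.164  0.175]
(219, 185) [ 0.575 -0.045  0.17 ]
(279, 198) [ 0.545 -0.191  0.17 ]
(206, 244) [ 0.432 -0.016  0.17 ]
(264, 257) [ 0.402 -0.156  0.17 ]
(241, 221) [ 0.488 -0.1    0.17 ]
```

View pics/topc.png

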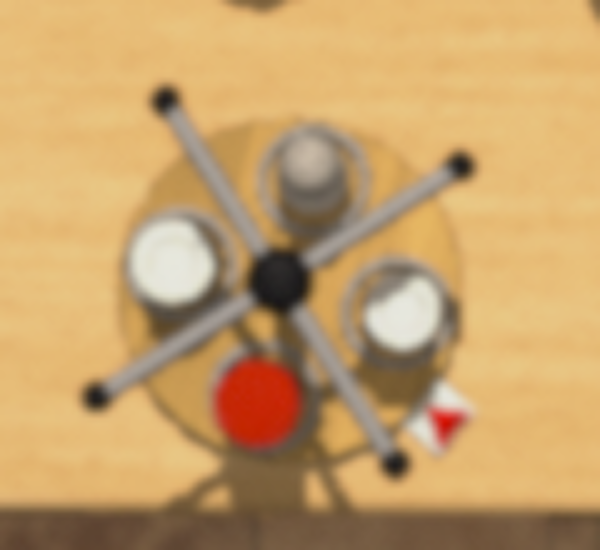

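The crop confirms the layout: red jar between the left and lower spokes, at about 168°, axis at (0.487,-0.100). The arrow is at about 230°, so the carousel must turn about +62° counter-clockwise. I'll push the 123° spoke with shut fingers, approaching high first.

Call:
play_rows([
  [0,[-0.66,-0.75,0],[0,0,0]],
  [0,[-0.66,-0.75,0],[0,0,0]],
  [0,[-0.66,-0.75,0],[0,0,0]],
  [0,[-0.66,-0.75,0],[0,0,0]],
  [0,[-0.66,-0.75,0],[0,0,0]],
  [0,[-0.66,-0.75,0],[0,0,0]],
  [0,[-0.66,-0.75,0],[0,0,0]],
  [0,[-0.66,-0.75,0],[0,0,0]],
], force=25)

```text
t: 1.1
tool_pos: [0.3348, 0.2501, 0.2309]
tool_rot: [-0.381, -3.118, 0.0]
contact_force: [-0.2, 0.1, -0.3]
opening: -0.0001
grip_force: 0.0
```

Call:
play_rows([
  [0,[-0.66,-0.75,0],[0,0,0]],
  [0,[-0.66,-0.75,0],[0,0,0]],
  [0,[-0.66,-0.75,0],[0,0,0]],
  [0,[-0.66,-0.75,0],[0,0,0]],
  [0,[-0.66,-0.75,0],[0,0,0]],
  [0,[-0.66,-0.75,0],[0,0,0]],
  [0,[0,0,0],[0,0,1]],
  [0,[0,0,0],[0,0,1]],
])

```text
t: 2.1
tool_pos: [0.4723, -0.0153, 0.2306]
tool_rot: [-0.821, -3.031, 0.0]
contact_force: [-0.8, 1.2, 1.0]
opening: 0.0001
grip_force: 0.0
```

Call:
play_rows([
  [0,[0,0,0],[0,0,1]],
  [0,[0,0,0],[0,0,1]],
  [0,[0,0,0],[0,0,1]],
  [0,[0,0,0],[0,0,1]],
  [0,[0,0,0],[0,0,1]],
  [0,[0,0,0],[0,0,1]],
  [0,[0,0,0],[0,0,0.5]],
  [0,[0,0,0],[0,0,0]],
])

```text
t: 3.1
tool_pos: [0.4722, -0.0144, 0.2308]
tool_rot: [-2.059, -2.372, 0.001]
contact_force: [0.4, -0.6, -0.3]
opening: -0.0001
grip_force: 0.0
```

```bash
cat >> h.py <<'E'
C=np.array([.487,-.100])
def where(o):
    from scipy.spatial.transform import Rotation as Ro
    p=o['tool_pos'];R=Ro.from_rotvec(o['tool_rot']).as_matrix();v=p[:2]-C
    print('t',o['t'],'pos',np.round(p,3),'r',np.hypot(*v).round(3),'th',np.degrees(np.arctan2(v[1],v[0])).round(1),'F',np.round(o['contact_force'],1),'open',o['opening'])
    print('tool x',R[:,0].round(3),'y',R[:,1].round(3)); return p,R
def goto(o,P):
    p,R=where(o); print('rows*share',((R.T@(np.array(P)-p))/.05).round(2))
E
python3 - <<'E'
from station import ctrl,imaging
from h import *
o=ctrl.get_obs();t=np.radians(97);goto(o,[.487+.083*np.cos(t),-.1+.083*np.sin(t),.152])
for n in("top","wrist"):cv2.imwrite(f'pics/{n}1.png',imaging.get_image(n)['color'])
a=cv2.imread('pics/top1.png')[150:270,170:310];b=cv2.imread('pics/wrist1.png')
cv2.imwrite('pics/c1.png',np.hstack([cv2.resize(a,(400,343)),cv2.resize(b,(400,343))]))
E
```

```text
t 3.1 pos [ 0.472 -0.014  0.231] r 0.087 th 99.8 F [ 0.4 -0.6 -0.3] open -0.00011703968443107046
tool x [-0.141  0.99   0.   ] y [ 0.99   0.141 -0.001]
rows*share [-0.08  0.09  1.58]
```

View pics/c1.png

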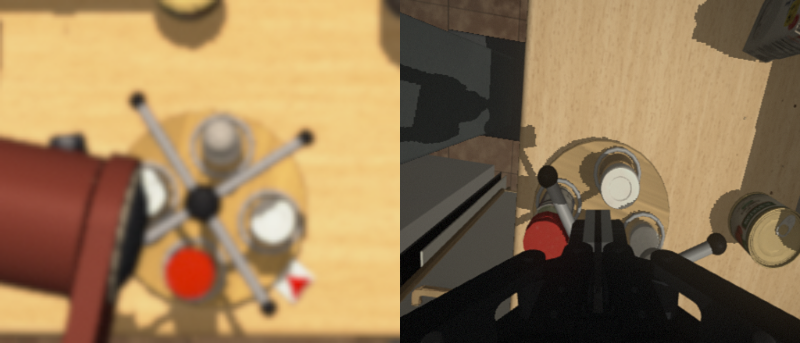

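The fingers stand over the sector between the two rear-left spokes, clear of both, with tool x radial. Descending, then sweeping along the circle.

Call:
play_rows([
  [0,[0,0,0.4],[0,0,0]],
  [0,[-0.04,0.05,0.4],[0,0,0]],
  [0,[-0.04,0.04,0.4],[0,0,0]],
  [0,[0,0,0.38],[0,0,0]],
  [0,[0,0,0],[0,0,0]],
  [0,[0,0,0],[0,0,0]],
])

```text
t: 3.95
tool_pos: [0.4777, -0.0178, 0.1526]
tool_rot: [2.06, 2.371, 0.0]
contact_force: [-0.5, -0.2, 1.0]
opening: 0.0003
grip_force: 0.0
```

Call:
play_rows([
  [0,[-0.001,-0.058,0],[0,0,-0.25]],
  [0,[-0.001,-0.058,0],[0,0,-0.25]],
  [0,[-0.001,-0.058,0],[0,0,-0.25]],
  [0,[-0.001,-0.058,0],[0,0,-0.25]],
  [0,[-0.001,-0.058,0],[0,0,-0.25]],
  [0,[-0.001,-0.058,0],[0,0,-0.25]],
  [0,[-0.001,-0.058,0],[0,0,-0.25]],
  [0,[-0.001,-0.058,0],[0,0,-0.25]],
])

```text
t: 4.95
tool_pos: [0.4554, -0.0241, 0.1526]
tool_rot: [1.707, 2.636, 0.002]
contact_force: [0.7, 0.6, -0.5]
opening: 0.0003
grip_force: 0.6
```

Call:
play_rows([
  [0,[-0.001,-0.058,0],[0,0,-0.25]],
  [0,[-0.001,-0.058,0],[0,0,-0.25]],
  [0,[-0.001,-0.058,0],[0,0,-0.25]],
  [0,[-0.001,-0.058,0],[0,0,-0.25]],
  [0,[-0.001,-0.058,0],[0,0,-0.25]],
  [0,[-0.001,-0.058,0],[0,0,-0.25]],
  [0,[-0.001,-0.058,0],[0,0,-0.25]],
  [0,[-0.001,-0.058,0],[0,0,-0.25]],
])

```text
t: 5.95
tool_pos: [0.4359, -0.0365, 0.1526]
tool_rot: [1.323, 2.848, 0.001]
contact_force: [1.2, 1.0, -0.2]
opening: -0.0
grip_force: 0.6
```

```bash
cat >> h.py <<'E'
def look(tag):
    from station import imaging
    for n,box in(("top",(195,175,295,265)),("scene",(170,150,275,275))):
        d=imaging.get_image(n);im=d['color'];cv2.imwrite(f'pics/{n}{tag}.png',im)
        for a,c in blobs(im,red(im),box,8):
            P=ray(d,c,.128);v=P[:2]-C;print(n,a,c.round(1),P.round(3),'r',np.hypot(*v).round(3),'ang',(np.degrees(np.arctan2(v[1],v[0]))%360).round(1))
E
python3 - <<'E'
from station import ctrl
from h import *
where(ctrl.get_obs());look('2')
a=cv2.imread('pics/top2.png')[150:270,170:310];b=cv2.imread('pics/scene2.png')[130:280,150:325]
cv2.imwrite('pics/c2.png',np.hstack([cv2.resize(a,(400,343)),cv2.resize(b,(400,343))]))
E
```

```text
t 5.95 pos [ 0.436 -0.036  0.153] r 0.082 th 128.8 F [ 1.2  1.  -0.2] open -1.3655949659930154e-05
tool x [-0.645  0.764 -0.001] y [0.764 0.645 0.001]
top 121 [208.2 234.6] [ 0.454 -0.016  0.128] r 0.09 ang 111.2
top 27 [228.5 238.9] [ 0.444 -0.067  0.128] r 0.054 ang 142.6
top 235 [245.1 245.5] [ 0.428 -0.109  0.128] r 0.06 ang 188.7
top 15 [273.3 249.2] [ 0.419 -0.18   0.128] r 0.105 ang 229.8
top 34 [205.3 258. ] [ 0.396 -0.01   0.128] r 0.128 ang 135.2
scene 198 [207.7 217. ] [ 0.426 -0.109  0.128] r 0.062 ang 188.8
scene 32 [229.3 259.6] [ 0.371 -0.231  0.128] r 0.175 ang 228.4
```

View pics/c2.png

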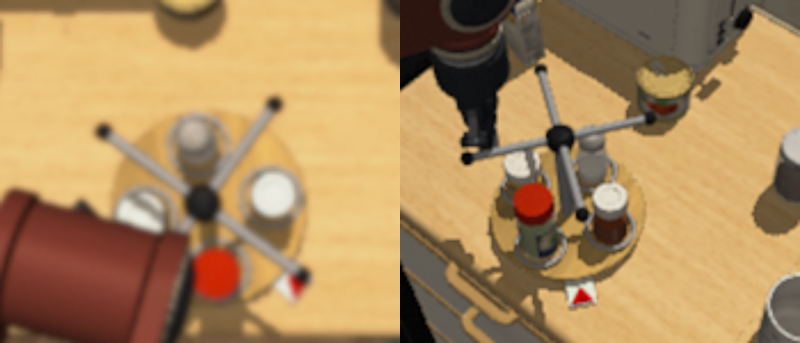

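The spoke is being pushed at 1.5 N. The red jar is now at 188.7° in the top view and 188.8° in the scene view, with about 41° left.

Call:
play_rows([
  [0,[-0.001,-0.058,0],[0,0,-0.25]],
  [0,[-0.001,-0.058,0],[0,0,-0.25]],
  [0,[-0.001,-0.058,0],[0,0,-0.25]],
  [0,[-0.001,-0.058,0],[0,0,-0.25]],
  [0,[-0.001,-0.058,0],[0,0,-0.25]],
  [0,[-0.001,-0.058,0],[0,0,-0.25]],
  [0,[-0.001,-0.058,0],[0,0,-0.25]],
  [0,[-0.001,-0.058,0],[0,0,-0.25]],
])

```text
t: 7.05
tool_pos: [0.4204, -0.0535, 0.1525]
tool_rot: [0.915, 3.004, 0.001]
contact_force: [0.5, 1.7, -0.1]
opening: 0.0003
grip_force: 0.6
```

Call:
play_rows([
  [0,[-0.001,-0.058,0],[0,0,-0.25]],
  [0,[-0.001,-0.058,0],[0,0,-0.25]],
  [0,[-0.001,-0.058,0],[0,0,-0.25]],
  [0,[-0.001,-0.058,0],[0,0,-0.25]],
  [0,[-0.001,-0.058,0],[0,0,-0.25]],
  [0,[-0.001,-0.058,0],[0,0,-0.25]],
  [0,[-0.001,-0.058,0],[0,0,-0.25]],
  [0,[-0.001,-0.029,0],[0,0,-0.125]],
])

```text
t: 8.05
tool_pos: [0.4107, -0.073, 0.1525]
tool_rot: [0.517, 3.098, 0.001]
contact_force: [1.0, 1.1, 0.2]
opening: -0.0001
grip_force: 0.6
```

Call:
play_rows([
  [0,[0,-0.029,0],[0,0,-0.125]],
  [0,[0,-0.029,0],[0,0,-0.125]],
  [0,[0,-0.029,0],[0,0,-0.125]],
  [0,[0,-0.029,0],[0,0,-0.125]],
  [0,[0,-0.015,0],[0,0,-0.06]],
  [0,[0,0,0],[0,0,0]],
  [0,[0,0,0],[0,0,0]],
])

```text
t: 8.93
tool_pos: [0.4085, -0.0794, 0.1522]
tool_rot: [-0.396, -3.116, 0.0]
contact_force: [0.6, 1.1, 0.3]
opening: -0.0001
grip_force: 0.3
```

Run:
```python
from station import ctrl
from h import *
where(ctrl.get_obs());look('3')
a=cv2.imread('pics/top3.png')[150:270,170:310];b=cv2.imread('pics/scene3.png')[130:280,150:325]
cv2.imwrite('pics/c3.png',np.hstack([cv2.resize(a,(400,343)),cv2.resize(b,(400,343))]))
```

```text
t 8.925 pos [ 0.409 -0.079  0.152] r 0.081 th 165.3 F [0.6 1.1 0.3] open -0.00012527361538164217
tool x [-0.968  0.25   0.   ] y [ 0.25   0.968 -0.   ]
top 231 [258.4 238.6] [ 0.445 -0.143  0.128] r 0.06 ang 225.7
top 27 [201.4 238.2] [0.445 0.001 0.128] r 0.109 ang 112.5
top 205 [226.7 249.8] [ 0.417 -0.063  0.128] r 0.079 ang 152.3
top 15 [273.7 249.4] [ 0.419 -0.181  0.128] r 0.106 ang 230.0
top 22 [254.8 260.2] [ 0.391 -0.134  0.128] r 0.101 ang 199.5
top 12 [201.8 263.2] [ 0.383 -0.001  0.128] r 0.144 ang 136.5
scene 195 [222.5 219.7] [ 0.444 -0.144  0.128] r 0.061 ang 225.4
scene 11 [227.2 260.8] [ 0.366 -0.229  0.128] r 0.177 ang 226.7
```

View pics/c3.png

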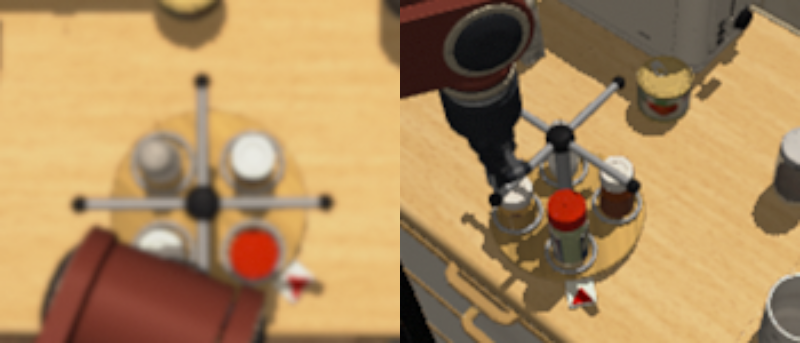

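The jar is at about 225.6° in both views and the arrow at 229.8°, so a small final push of 4.2° remains.

Call:
play_rows([
  [0,[0,-0.03,0],[0,0,-0.13]],
  [0,[0,-0.03,0],[0,0,-0.13]],
  [0,[0,-0.03,0],[0,0,-0.13]],
  [0,[0,-0.02,0],[0,0,-0.13]],
  [0,[0,-0.01,0],[0,0,0]],
  [0,[0,0,0],[0,0,0]],
  [0,[0,0,0],[0,0,0]],
  [0,[0,0,0],[0,0,0]],
])

```text
t: 10.02
tool_pos: [0.4072, -0.0852, 0.1523]
tool_rot: [-0.283, -3.129, 0.0]
contact_force: [0.2, 0.6, -0.2]
opening: -0.0004
grip_force: 0.3
```

Run:
```python
from station import ctrl
from h import *
where(ctrl.get_obs());look('4')
```

```text
t 10.025 pos [ 0.407 -0.085  0.152] r 0.081 th 169.5 F [ 0.2  0.6 -0.2] open -0.0004301391791502855
tool x [-0.984  0.179  0.   ] y [ 0.179  0.984 -0.   ]
top 228 [259.6 237.2] [ 0.449 -0.146  0.128] r 0.059 ang 230.1
top 24 [205.2 239. ] [ 0.443 -0.008  0.128] r 0.101 ang 115.5
top 170 [231.9 251.4] [ 0.413 -0.076  0.128] r 0.078 ang 162.2
top 17 [273.8 249.4] [ 0.419 -0.181  0.128] r 0.106 ang 230.0
top 27 [258.1 261. ] [ 0.39  -0.142  0.128] r 0.106 ang 203.4
top 9 [205.6 263.3] [ 0.383 -0.011  0.128] r 0.137 ang 139.4
scene 195 [224.  219.4] [ 0.447 -0.146  0.128] r 0.061 ang 229.1
scene 22 [228.4 260. ] [ 0.369 -0.23   0.128] r 0.175 ang 227.7
```

Cap at 230.1° and 229.1°, against an arrow at 229.8°. Backing off sideways, rising and clearing away for a check.

Call:
play_rows([
  [0,[0,0.15,0],[0,0,0]],
  [0,[0,0.25,0],[0,0,0]],
  [0,[0,0,-0.5],[0,0,0]],
  [0,[0,0,-0.8],[0,0,0]],
  [0,[0,0,-0.8],[0,0,0]],
  [0,[0,0.8,0],[0,0,0]],
  [0,[0,0.8,0],[0,0,0]],
  [0,[0,0.8,0],[0,0,0]],
])

```text
t: 11.12
tool_pos: [0.4324, 0.0544, 0.2575]
tool_rot: [0.282, 3.128, 0.0]
contact_force: [0.2, -0.6, 0.4]
opening: -0.0003
grip_force: 0.0
```

Call:
play_rows([
  [0,[0,0.8,0],[0,0,0]],
  [0,[0,0.8,0],[0,0,0]],
  [0,[0,0.8,0],[0,0,0]],
  [0,[0,0.8,0],[0,0,0]],
  [0,[0,0,0],[0,0,0]],
  [0,[0,0,0],[0,0,0]],
])

```text
t: 11.88
tool_pos: [0.4607, 0.2102, 0.2571]
tool_rot: [-0.281, -3.128, 0.001]
contact_force: [0.7, 0.1, 0.0]
opening: -0.0001
grip_force: 0.0
```

Run:
```python
from station import ctrl
from h import *
where(ctrl.get_obs());look('5')
d=dict(np.load('top.npz'));im=cv2.imread('pics/top5.png')
for a,c in blobs(im,dark(im),(190,170,295,268),6): P=ray(d,c,.17);v=P[:2]-C;print(a,c.round(1),P.round(3),np.hypot(*v).round(3),np.degrees(np.arctan2(v[1],v[0])).round(1))
a=im[150:270,170:310];b=cv2.imread('pics/scene5.png')[130:280,150:325]
cv2.imwrite('pics/c5.png',np.hstack([cv2.resize(a,(400,343)),cv2.resize(b,(400,343))]))
```

```text
t 11.875 pos [0.461 0.21  0.257] r 0.311 th 94.9 F [0.7 0.1 0. ] open -8.613472865532671e-05
tool x [-0.984  0.178  0.   ] y [ 0.178  0.984 -0.001]
top 228 [259.6 237.2] [ 0.449 -0.146  0.128] r 0.059 ang 230.1
top 17 [273.8 249.4] [ 0.419 -0.181  0.128] r 0.106 ang 230.0
scene 195 [224.  219.4] [ 0.447 -0.146  0.128] r 0.061 ang 229.1
scene 22 [228.4 260. ] [ 0.369 -0.23   0.128] r 0.175 ang 227.7
74 [240.4 221.2] [ 0.488 -0.098  0.17 ] 0.002 64.6
```

View pics/c5.png

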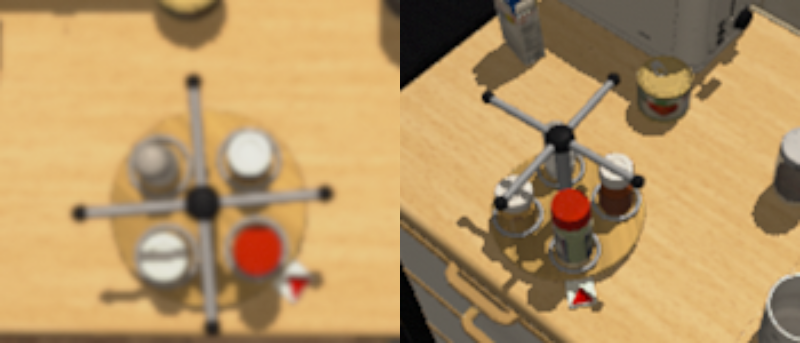

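The red jar stands at the arrow: measured (0.448,-0.146), expected (0.447,-0.147). All jars are upright and the robot is clear.

```bash
python3 -c "
from station import ctrl
print(ctrl.finish_job())"
```

```text
the job is handed in; nothing more can be done
None
```

The red-capped jar now stands at the red arrow, within about 2 mm by the camera images; the carousel is at rest, the robot is clear of it, and the job was handed in at about 12 s.

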